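# Swing the bench fan round to the oiled marking gauge

## Task

The fan must dry the freshly oiled marking gauge: of the canister and the oil tin on the fan's base, first stand the one that blocks the swing of its rear arm somewhere out of its way. Then lift the sprung plunger on that arm, swing the fan by it to the notch where it faces the marking gauge, let the plunger drop fully home, and only then push the toggle switch fully over. Keep canister and tin upright and untouched by the fan, and leave the four tools in front of it where they are.

Things in the scene. Friction and masses are not known exactly. Their poses are not given: they have to be found in the camera images.
- fan_base: Fixed fan base; origin on the bench under the swivel axis, +x where the fan faces at the start. 18 mm high: a white disc of radius 95 mm; at the back (-x) a steel plate out to radius 155 mm with five radial notches 12.5 mm wide at 0, +-35, +-70 degrees from -x; a white tongue (x -10 to 70, y to -220 mm) with the toggle.
- swivel (a joint): Angle of the fan head about the base's vertical axis (rad), 0 at the start, positive anticlockwise from above, limits +-1.4. The fan faces base +x turned by it. The notches hold it at -1.222, -0.611, 0, 0.611 or 1.222 (about 0.6 degree of play). Turns with 0.1 N m.
- fan: Fan head that turns; origin on the axis at bench height, +x where it faces. Round guard, radius 70, 175 mm up, x 35 to 80 mm (top 245 mm up); motor, radius 35, behind it to x -52; rear arm 26 mm wide, 30 to 44 mm up, along -x to -135 mm; plunger housing 30 mm across at x -120, top 58 mm up. The arm moves to base -y as the angle grows.
- plunger (a joint): Lift of the sprung plunger (m): 0 = fully home in a notch, as at the start; 0.022 = top of travel. The tip clears the plate at 0.013 (between notches it rests there). The spring pulls it down with 4 N (home) to 7 N (top). The 10 mm pin has a rounded tip and centres itself in a notch from up to about 3 mm off.
- plunger_knob (a point): Centre of the black plunger knob at the end of the rear arm, 120 mm from the swivel axis: upright cylinder 24 mm across, 34 mm tall (64 to 98 mm above the bench when home) under a cap 32 mm across, its top 25 mm above this point. Rises with the plunger and turns with the fan.
- toggle (a joint): Angle of the toggle lever (rad): 0 = off, leaning to -x of the base; 1.0 = fully on, leaning to +x of the base. Stays where it is left.
- toggle_tip (a point): Centre of the steel ball (26 mm across) on the toggle lever, 84 mm above the bench at both ends of the swing, 90 mm midway; it moves 48 mm to base +x from off to on. The lever, 50 mm long, pivots 40 mm up at x 30, y -180 mm of the base, on a white housing 70 (x) by 50 mm, 43 mm high.
- canister_center (a point): Centre of the upright steel screw-top canister, 54 mm across (lid 57 mm), 100 mm tall, 0.25 to 0.5 kg. Starts on the base's plate at x about -85, y about +85 or -85 mm of the base.
- oil_tin_center (a point): Point 40 mm above the foot of the upright oblong metal oil tin: 46 mm thick along its own x, 66 mm wide along its y, shoulders 80 mm up, off-centre screw cap to 96 mm; 0.25 to 0.5 kg. Starts on the base on the other side from the canister, its x within 0.25 rad of base x.
- gauge_center (a point): Middle of the wooden marking gauge (22 mm above the bench): a pale stick 200 x 16 x 16 mm along its own x with a dark square block 60 x 50 x 22 mm on it near one end; highest 65 mm. It lies 210 to 330 mm from the swivel axis, near one of the directions -70, -35, 35 or 70 degrees from base +x (within 8 degrees).
- level_center (a point): Middle of the blue spirit level, 200 x 22 x 45 mm, long along its own x, standing on its edge.
- pliers_center (a point): Middle of the red-handled pliers, 190 mm long along its own x, 66 mm wide, 14 mm high, lying flat.
- sanding_block_center (a point): Centre of the wooden sanding block with a cork sole, 110 x 62 x 40 mm, long along its own x.
Not all that is in view belongs to the job. Leave any orange look-alike of the part that bears oil_tin_center alone. What is shaped like the part that bears canister_center but green is not meant.

How it is judged:
By the outcome, as a careful person would: the job done as asked, in the order asked, and still so for the second after the job is handed in, with the robot touching nothing.
It also fails if it takes over 61 s, if anything falls off the work surface, if the arm or the gripper's body presses on something with over 40 N, if the wrist force passes 120 N, or if a joint passes its speed limit or range.

## Robot

A 6-joint arm with a two-finger parallel gripper is mounted at the origin on the work surface. World frame = base frame: x ahead of the robot, y to its left, z up, the work surface at z = 0. Lengths are in m, angles in rad, forces in N, time in s.
With the tool pointing down it reaches from about 0.275 to 0.85 m from the base axis. Payload 5.2 kg.
Tool frame: the origin (TCP) lies midway between the tips of the shut fingers; the grasp point (between the pads) lies 19 mm behind it (bot.grasp_offset is the distance from the TCP to the grasp point, in m); z points along the fingers, y is the direction in which the jaws open and shut (so a half turn about z gives the same grasp; the last joint's range is limited). The gripper opens to 85 mm and grips with 20 to 120 N. Pads are 22 mm wide; open, the fingers measure 114 mm over their backs; the gripper's body (76 mm by 85 mm) begins 54 mm behind the grasp point. The pads swing forward as they close: fully open they stand 13 mm farther back than shut.
Start: joints at [-1.486, 0.259, 1.535, -0, 1.348, -0.203], TCP at [0.156, -0.527, 0.192] pointing down, gripper open.
Joint ranges: [-3.14, 3.14], [-0.91, 2.08], [0.19, 2.58], [-1.22, 4.36], [0.22, 2.71], [-3.12, 3.12]. Speed limits (rad/s): [2.57, 2.57, 3.14, 3.14, 3.14, 3.14].

## Interface

Orientations are given as a rotation vector (axis times angle).
In Python, from plant import bot gives the robot as it stands.
- The arm moves only by the tool drive_tool, never from a script. Its argument "targets" is a list of rows, each a list of 2 entries, a list of its own where there are three numbers: the shift along the world's x, y, z in units of 25 mm (1.0 is 25 mm), then the turn, a rotation vector about the world's x, y, z in units of 6 degrees (1.0 is 6 degrees). In form: [[[dx, dy, dz], [ax, ay, az]], ...]. A call has 1 to 12 rows; each row shifts and turns the commanded pose from where the row before left it; what a row does not reach is not made up. A row lasts 1/12 s, in which the tool goes at most 41.7 mm and 7.16 degrees, less where a joint would pass 70% of its speed; a pose out of reach is approached as far as the arm can. A call is refused whole if a number of a shift passes 1 or a number of a turn 1, either way. A call with a gripper value outside its range is refused whole. "hand" is the finger opening in mm, from 0 to 85.4, set as the call begins (left out, the last holds). The fingers move at their own pace and stop on an object; "squeeze" is the grip in N (left out, the last holds). Time passes only in rows, so rows that do not move let the fingers close. It gives the time, the measured TCP pose, the force and the opening at its end, in the units of the state.
- bot.get_state(): the state, without advancing time (a new reading comes with each control period).
- bot.capture(name): name is "scene" or "top"; returns a dict with "image" (400x640x3 uint8, red, green, blue), "fov_y" (degrees; the focal length in pixels is half the picture's height over the tangent of half this angle, whatever the lens; pixels are square), "cx", "cy" (the principal point, pixels), "dist_coeffs" ([k1, k2, p1, p2, k3] as OpenCV has them; the pictures are not rectified), "R" (3x3) and "t" (3): a world point X has camera coordinates R X + t. Camera axes: x right, y down, z forward; pixel columns grow to the right and rows downward; lengths in m; the calibration is good to about 2 mm. A picture is of the moment at which its call begins. There is no depth.
- bot.hand_in(): hands the job in, once; it reports no verdict.
The state is a dict: "time_s": time; "joint_pos": joint angles; "joint_vel": joint speeds; "joint_efforts": joint torques, N m; "eef_pos": TCP position; "tool_rot": TCP orientation; "contact_force": force on the tool from outside, world axes, zero at the start; "moment": the same for the moment, N m; "finger_gap": finger opening in m.
Only numpy, scipy, OpenCV 4.12 (cv2) and the standard library are available. Lean on these libraries where they do the work, as an engineer would, in place of code of your own. Each camera call takes 0.05 s, during which the arm holds its last target. There are 200 camera calls.

## Working session

There is one attempt and no reset: what is moved stays moved. The work goes in short steps, Python scripts to look and compute and a tool call to move; the robot and the scene stay as the last step left them, time stands still between calls to the robot, and variables do not carry over. Pictures are saved under pics/ and viewed, about 8 in all and at most 12, crops included, and the job is handed in when it is done.

Besides the shell and the picture viewer there is one more tool, called by a JSON object that holds its "method" and its "body". drive_tool: Moves the arm, as the interface text tells. Its arguments: {"type":"object","properties":{"targets":{"type":"array"},"hand":{"type":"number"},"squeeze":{"type":"number"}},"required":["targets"]}

```bash
mkdir -p pics; cat > h.py <<'E'
import numpy as np, cv2
from plant import bot
def cap(n,save=None):
    c=bot.capture(n)
    if save: cv2.imwrite('pics/'+save,c['image'][:,:,::-1])
    return c
def K(c):
    f=c['image'].shape[0]/2/np.tan(np.radians(c['fov_y'])/2)
    return np.array([[f,0,c['cx']],[0,f,c['cy']],[0,0,1.]])
def ray(c,uv):
    p=cv2.undistortPoints(np.array([[uv]],float),K(c),np.array(c['dist_coeffs'],float))[0,0]
    R=np.array(c['R']);t=np.array(c['t'])
    return -R.T@t, R.T@np.array([p[0],p[1],1])
def onz(c,uv,z):
    o,d=ray(c,uv); return o+d*(z-o[2])/d[2]
def proj(c,X):
    R=np.array(c['R']);t=np.array(c['t'])
    return cv2.projectPoints(np.array(X,float).reshape(-1,3),cv2.Rodrigues(R)[0],t,K(c),np.array(c['dist_coeffs'],float))[0][:,0]
def tri(c1,u1,c2,u2):
    o1,d1=ray(c1,u1);o2,d2=ray(c2,u2)
    A=np.stack([d1,-d2],1);s=np.linalg.lstsq(A,o2-o1,rcond=None)[0]
    a=o1+d1*s[0];b=o2+d2*s[1];return (a+b)/2,np.linalg.norm(a-b)
E
python3 - <<'E'
from h import *
import pickle
d={n:cap(n,n+'0.png') for n in('scene','top')}
pickle.dump(d,open('c0.pkl','wb'))
for c in d.values(): print(ray(c,(320,200)),c['fov_y'],c['dist_coeffs'])
E
```

```text
(array([0.91091109, 0.52497234, 1.03222281]), array([-0.29170084, -0.42938642, -0.85479647])) 47.68472966925182 [-0.00308579  0.          0.          0.          0.        ]
(array([0.46364314, 0.04862506, 1.30924589]), array([ 0.09506517, -0.01439012, -0.99539225])) 47.5772744641772 [-0.06013549  0.          0.          0.          0.        ]
```

View pics/scene0.png

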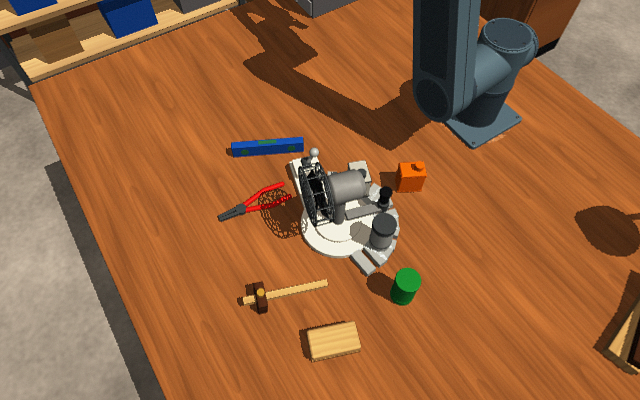

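View pics/top0.png

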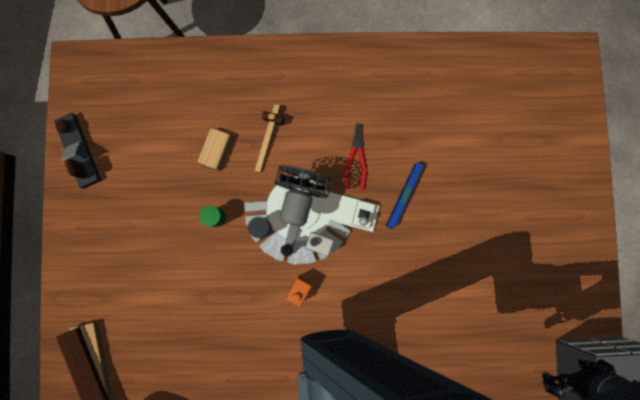

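```bash
python3 - <<'E'
import cv2,numpy as np
a=cv2.imread('pics/top0.png')[90:310,190:440];b=cv2.imread('pics/scene0.png')[130:310,210:440]
cv2.imwrite('pics/ztop.png',cv2.resize(a,None,fx=2.7,fy=2.7,interpolation=2))
cv2.imwrite('pics/zsc.png',cv2.resize(b,None,fx=3.2,fy=3.2,interpolation=2))
E
```

```text
(no output)
```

View pics/ztop.png

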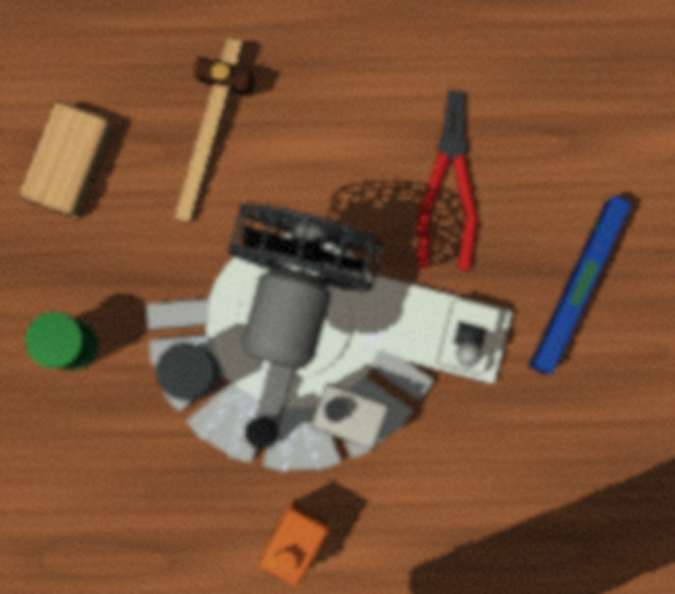

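View pics/zsc.png

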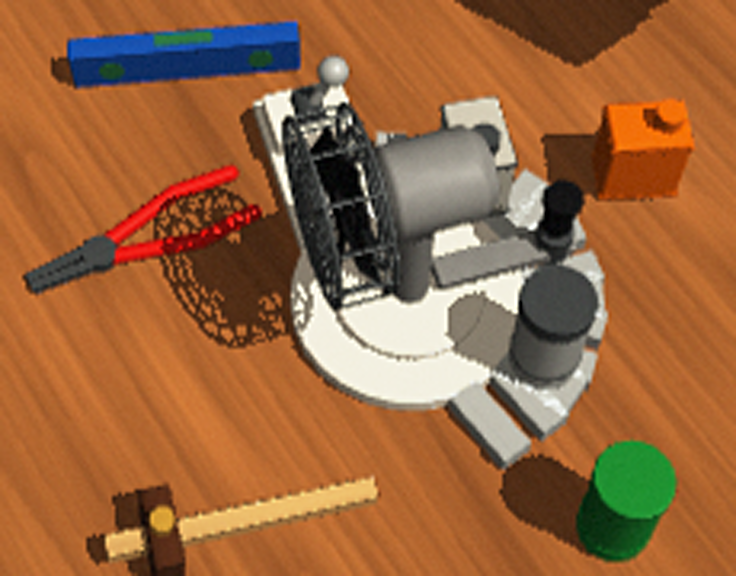

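```bash
python3 - <<'E'
from h import *
import pickle
d=pickle.load(open('c0.pkl','rb'));T,S=d['top'],d['scene']
zt=lambda x,y:(190+(x+.5)/2.7-.5,90+(y+.5)/2.7-.5)
zs=lambda x,y:(210+(x+.5)/3.2-.5,130+(y+.5)/3.2-.5)
r=lambda v:np.round(v,4)
print('knobtop tri',tri(T,zt(262,430),S,zs(565,194)),'onz',onz(T,zt(262,430),.106)[:2],onz(S,zs(565,194),.106)[:2])
print('ball tri',tri(T,zt(468,346),S,zs(334,71)),onz(S,zs(334,71),.084)[:2])
print('tincap tri',tri(T,zt(341,408),S,zs(489,138)))
for n,p,z in [('tongue+x',(513,308),.018),('tongue-x',(495,382),.018),('gauge e1',(185,218),.008),('gauge e2',(234,42),.012),('san',(65,158),.04),('orange',(293,545),.08),('green',(54,341),.1),('canis',(187,373),.1)]: print(n,r(onz(T,zt(*p),z)))
print('gauge e scene',onz(S,zs(376,488),.012),onz(S,zs(110,545),.012),'can lid',tri(T,zt(187,373),S,zs(557,303)))
for p in [(326,384),(388,407),(378,446),(315,424)]: print('tin corner',r(onz(T,zt(*p),.08)))
for p in [(443,107),(500,100),(514,165)]: print('tin corner S',r(onz(S,zs(*p),.08)))
K_=onz(S,zs(565,194),.106)[:2];B=onz(S,zs(334,71),.084)[:2]
def pose(K_,B):
    a=np.array([6,-180.])-np.array([-120,0]);w=B-K_
    th=np.arctan2(w[1],w[0])-np.arctan2(a[1],a[0])
    Rm=np.array([[np.cos(th),-np.sin(th)],[np.sin(th),np.cos(th)]])
    return th,K_-Rm@np.array([-.12,0]),np.linalg.norm(w),np.linalg.norm(a)
print(pose(K_,B)); 
K2=tri(T,zt(262,430),S,zs(565,194))[0][:2];B2=tri(T,zt(468,346),S,zs(334,71))[0][:2];print(pose(K2,B2))
E
```

```text
knobtop tri (array([0.44850422, 0.12378436, 0.10930128]), np.float64(0.006083678880319732)) onz [0.45061975 0.12182914] [0.44461517 0.12443692]
ball tri (array([ 0.52605273, -0.08057177,  0.09319554]), np.float64(0.008669004992790117)) [ 0.51921461 -0.08332144]
tincap tri (array([0.46668364, 0.04783391, 0.10670871]), np.float64(0.010519415712628327))
tongue+x [ 0.5727 -0.1406  0.018 ]
tongue-x [ 0.4948 -0.119   0.018 ]
gauge e1 [0.6777 0.2072 0.008 ]
gauge e2 [0.8697 0.152  0.012 ]
san [0.7392 0.3296 0.04  ]
orange [0.3361 0.0945 0.08  ]
green [0.5422 0.327  0.1   ]
canis [0.508  0.1953 0.1   ]
gauge e scene [0.67386728 0.21219288 0.012     ] [0.85913218 0.14278648 0.012     ] can lid (array([0.50737344, 0.19508174, 0.10552911]), np.float64(0.0011822534890056997))
tin corner [0.4949 0.0586 0.08  ]
tin corner [ 0.4706 -0.0029  0.08  ]
tin corner [0.432 0.008 0.08 ]
tin corner [0.4552 0.0704 0.08  ]
tin corner S [ 0.4633 -0.0072  0.08  ]
tin corner S [0.4202 0.0123 0.08  ]
tin corner S [0.4487 0.0696 0.08  ]
(np.float64(-0.2659954471771485), array([0.56039493, 0.09289254]), np.float64(0.22074558632777008), np.float64(219.71800108320664))
(np.float64(-0.24803579969043088), array([0.5648318 , 0.09432432]), np.float64(0.2185753923077064), np.float64(219.71800108320664))
```

```bash
cat >> h.py <<'E'
from scipy.spatial.transform import Rotation as Ro
def st():
    s=bot.get_state();M=Ro.from_rotvec(s['tool_rot']).as_matrix()
    print('t',round(s['time_s'],2),'pos',np.round(s['eef_pos'],4),'z',np.round(M[:,2],3),'y',np.round(M[:,1],3),'jawang',round(float(np.arctan2(M[1,1],M[0,1])),3),'F',np.round(s['contact_force'],1),'gap',round(s['finger_gap'],4),'q',np.round(s['joint_pos'],2))
    return s
E
python3 -c "from h import *;st();print(bot.grasp_offset)"
```

```text
t 0.1 pos [ 0.1561 -0.5268  0.1909] z [-0.     0.002 -1.   ] y [ 0.284 -0.959 -0.002] jawang -1.283 F [-0.4 -0.2  0.2] gap 0.0851 q [-1.49  0.26  1.54  0.    1.35 -0.2 ]
0.0187
```

{"method": "drive_tool", "body": {"targets": [[[0.5,1,-0.1],[0,0,0]],[[0.5,1,-0.1],[0,0,0]],[[0.5,1,-0.1],[0,0,0]],[[0.5,1,-0.1],[0,0,0]],[[0.5,1,-0.1],[0,0,0]],[[0.5,1,-0.1],[0,0,0]],[[0.5,1,-0.1],[0,0,0]],[[0.5,1,-0.1],[0,0,0]],[[0.5,1,-0.1],[0,0,0]],[[0.5,1,-0.1],[0,0,0]],[[0.5,1,-0.1],[0,0,0]],[[0.5,1,-0.1],[0,0,0]]], "hand": 0}}

```text
time_s: 1.1
eef_pos: [0.3063, -0.2259, 0.1613]
tool_rot: [-3.109, -0.45, 0.0]
contact_force: [0.5, -0.2, -0.1]
finger_gap: -0.0
```

{"method": "drive_tool", "body": {"targets": [[[0.3,1,-0.1],[0,0,0]],[[0.3,1,-0.1],[0,0,0]],[[0.3,1,-0.1],[0,0,0]],[[0.3,1,-0.1],[0,0,0]],[[0.3,0,0],[0,0,0]],[[0,0,0],[0,0,0]]]}}

```text
time_s: 1.6
eef_pos: [0.3444, -0.1266, 0.1515]
tool_rot: [3.108, 0.455, 0.001]
contact_force: [1.0, -0.4, -0.7]
finger_gap: 0.0002
```

```bash
python3 - <<'E'
from h import *
s=st()
import pickle
d={n:cap(n) for n in('scene','top')}
pickle.dump(d,open('c1.pkl','wb'))
o=[]
for n,fx in(('scene',(150,80)),('top',(150,80))):
    c=d[n];im=c['image'][:,:,::-1].copy();p=proj(c,s['eef_pos'])[0];print(n,p)
    x,y=int(p[0]),int(p[1])
    x0=min(max(x-60,0),520);y0=min(max(y-60,0),280)
    cr=cv2.resize(im[y0:y0+120,x0:x0+120],(396,396),interpolation=2)
    cv2.drawMarker(cr,(int((p[0]-x0)*3.3),int((p[1]-y0)*3.3)),(0,255,0),0,12,1);o.append(cr)
cv2.imwrite('pics/cal.png',np.hstack(o))
E
```

```text
t 1.6 pos [ 0.3444 -0.1266  0.1515] z [ 0. -0. -1.] y [ 0.287 -0.958  0.   ] jawang -1.28 F [ 1.  -0.4 -0.7] gap 0.0002 q [-0.66 -0.05  1.99  0.    1.2   0.62]
scene [360.36915153  96.8478238 ]
top [384.59617498 289.17314249]
```

View pics/cal.png

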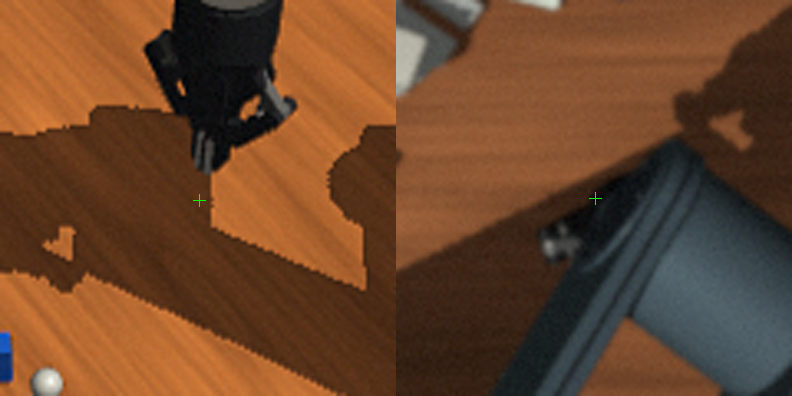

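```bash
python3 - <<'E'
from h import *
import pickle
d=pickle.load(open('c1.pkl','rb'))
for n,c in d.items():
    print(n,proj(c,[[0,0,0],[.1,0,0],[0.3444,-.1266,.1515],[0.3444,-.1266,.17],[0.3444,-.1266,.19]]).round(1),c['cx'],c['cy'],c['dist_coeffs'],c['R'],c['t'])
    print(onz(c,proj(c,[.5,.1,.1])[0],.1))
c=d['scene'];im=c['image'][60:180,400:560,::-1]
a=cv2.resize(im,(480,360),interpolation=2)
p=proj(c,[[0,0,0],[.1,0,0],[0,.1,0]])
for q in p: cv2.drawMarker(a,(int((q[0]-400)*3),int((q[1]-60)*3)),(0,255,0),0,12,1)
s=cv2.resize(c['image'][40:120,320:400,::-1],(320,320),interpolation=2)
for z in (.1515,.17,.19,.25):
    q=proj(c,[.3444,-.1266,z])[0];cv2.drawMarker(s,(int((q[0]-320)*4),int((q[1]-40)*4)),(0,255,0),0,8,1)
b=np.zeros((360,800,3),np.uint8);b[:,:480]=a;b[:320,480:]=s
cv2.imwrite('pics/cal2.png',b)
E
```

```text
scene [[472.  113. ]
 [447.4 126.7]
 [360.4  96.8]
 [361.   91.8]
 [361.6  86.2]] 322.41439971429156 195.24033332390937 [-0.00308579  0.          0.          0.          0.        ] [[-0.83370047  0.55205352  0.01343231]
 [ 0.46295984  0.71199865 -0.52794518]
 [-0.30101778 -0.43392952 -0.84917222]] [ 0.45574904 -0.2505378   1.37853637]
[0.5 0.1 0.1]
top [[335.  407.9]
 [334.2 372. ]
 [384.6 289.2]
 [385.8 289.9]
 [387.  290.8]] 317.01299968418823 201.18800953143074 [-0.06013549  0.          0.          0.          0.        ] [[-0.02093064 -0.99976387  0.00584025]
 [-0.99548372  0.0202993  -0.09273677]
 [ 0.09259632 -0.00775492 -0.99567353]] [0.0506716  0.58197738 1.26102692]
[0.5 0.1 0.1]
```

View pics/cal2.png

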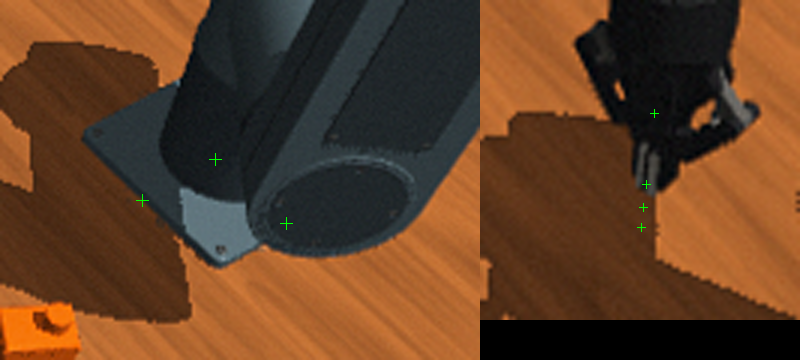

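{"method": "drive_tool", "body": {"targets": [[[0.5,-1,-0.5],[0,0,0]],[[0.5,-1,-0.5],[0,0,0]],[[0.5,-1,-0.5],[0,0,0]],[[0.5,-1,-0.5],[0,0,0]],[[0,-1,-0.8],[0,0,0]],[[0,0,-0.8],[0,0,0]],[[0,0,-0.8],[0,0,0]],[[0,0,-0.8],[0,0,0]],[[0,0,-0.2],[0,0,0]],[[0,0,0],[0,0,0]]]}}

```text
time_s: 2.53
eef_pos: [0.392, -0.2525, 0.0152]
tool_rot: [-3.106, -0.447, 0.004]
contact_force: [0.0, -0.7, 0.4]
finger_gap: 0.0001
```

```bash
python3 - <<'E'
from h import *
s=st()
import pickle
d={n:cap(n) for n in('scene','top')}
pickle.dump(d,open('c2.pkl','wb'))
o=[]
for n in('scene','top'):
    c=d[n];im=c['image'][:,:,::-1].copy();p=proj(c,s['eef_pos'])[0];print(n,p)
    x,y=int(p[0]),int(p[1]);x0=min(max(x-40,0),560);y0=min(max(y-40,0),320)
    cr=cv2.resize(im[y0:y0+80,x0:x0+80],(400,400),interpolation=2)
    for dz in(0,.05):
        p=proj(c,s['eef_pos']+np.array([0,0,dz]))[0];cv2.drawMarker(cr,(int((p[0]-x0)*5),int((p[1]-y0)*5)),(0,255,0),0,12,1)
    o.append(cr)
cv2.imwrite('pics/cal3.png',np.hstack(o))
E
```

```text
t 2.53 pos [ 0.392  -0.2525  0.0152] z [-0.003  0.003 -1.   ] y [ 0.282 -0.959 -0.003] jawang -1.285 F [ 0.  -0.7  0.4] gap 0.0001 q [-0.81  0.32  1.95 -0.    0.88  0.47]
scene [318.99441243 109.61334352]
top [420.76264062 266.32435047]
```

View pics/cal3.png

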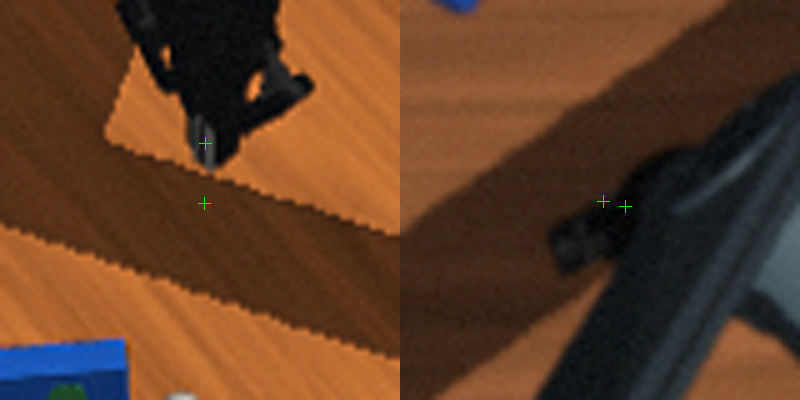

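{"method": "drive_tool", "body": {"targets": [[[0,0,-0.2],[0,0,0]],[[0,0,-0.2],[0,0,0]],[[0,0,-0.1],[0,0,0]],[[0,0,0],[0,0,0]]]}}

```text
time_s: 2.97
eef_pos: [0.3935, -0.2521, 0.0039]
tool_rot: [-3.109, -0.451, 0.0]
contact_force: [0.6, 0.5, -0.2]
finger_gap: -0.0001
```

{"method": "drive_tool", "body": {"targets": [[[0,0,-0.1],[0,0,0]],[[0,0,0],[0,0,0]]]}}

```text
time_s: 3.13
eef_pos: [0.3936, -0.2522, 0.0014]
tool_rot: [-3.109, -0.451, 0.0]
contact_force: [0.2, 0.5, 1.0]
finger_gap: 0.0001
```

{"method": "drive_tool", "body": {"targets": [[[0,0,-0.1],[0,0,0]],[[0,0,0],[0,0,0]]]}}

```text
time_s: 3.3
eef_pos: [0.3935, -0.2522, -0.0012]
tool_rot: [-3.109, -0.451, 0.0]
contact_force: [-0.4, 0.7, 0.3]
finger_gap: -0.0
```

{"method": "drive_tool", "body": {"targets": [[[0,0,-0.1],[0,0,0]],[[0,0,0],[0,0,0]]]}}

```text
time_s: 3.47
eef_pos: [0.3935, -0.2522, -0.0037]
tool_rot: [-3.109, -0.45, 0.0]
contact_force: [0.4, -0.3, -0.2]
finger_gap: 0.0001
```

{"method": "drive_tool", "body": {"targets": [[[0,0,-0.1],[0,0,0]],[[0,0,0],[0,0,0]]]}}

```text
time_s: 3.63
eef_pos: [0.3935, -0.2522, -0.0063]
tool_rot: [-3.109, -0.45, 0.0]
contact_force: [-0.3, -0.9, 0.2]
finger_gap: 0.0003
```

{"method": "drive_tool", "body": {"targets": [[[0,0,-0.1],[0,0,0]],[[0,0,-0.1],[0,0,0]],[[0,0,0],[0,0,0]]]}}

```text
time_s: 3.88
eef_pos: [0.3934, -0.2521, -0.0114]
tool_rot: [-3.108, -0.45, 0.001]
contact_force: [-0.5, 0.1, 0.2]
finger_gap: -0.0002
```

{"method": "drive_tool", "body": {"targets": [[[0,0,-0.1],[0,0,0]],[[0,0,-0.05],[0,0,0]],[[0,0,0],[0,0,0]]]}}

```text
time_s: 4.13
eef_pos: [0.3934, -0.2522, -0.015]
tool_rot: [-3.109, -0.45, 0.001]
contact_force: [0.0, 0.7, -0.2]
finger_gap: -0.0004
```

```bash
python3 - <<'E'
from h import *
s=st()
c=cap('scene');p=proj(c,s['eef_pos'])[0]
x0,y0=int(p[0])-40,int(p[1])-50
cr=cv2.resize(c['image'][y0:y0+80,x0:x0+80,::-1],(480,480),interpolation=2)
for dz in(0,.02,.04):
    p=proj(c,s['eef_pos']+np.array([0,0,dz]))[0];cv2.drawMarker(cr,(int((p[0]-x0)*6),int((p[1]-y0)*6)),(0,255,0),0,12,1)
cv2.imwrite('pics/cal4.png',cr)
E
```

```text
t 4.13 pos [ 0.3934 -0.2522 -0.015 ] z [-0.  0. -1.] y [ 0.284 -0.959 -0.001] jawang -1.283 F [ 0.   0.7 -0.2] gap -0.0004 q [-0.81  0.37  1.98 -0.    0.8   0.47]
```

View pics/cal4.png

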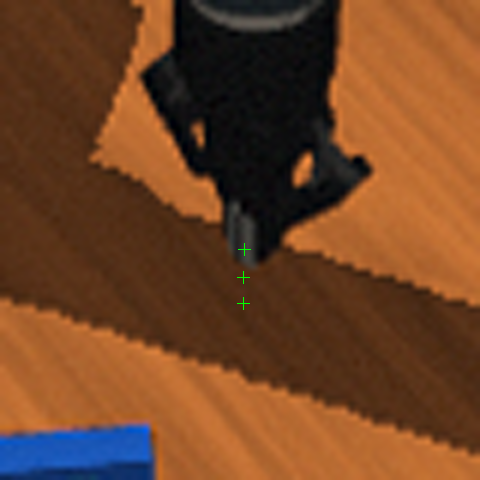

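{"method": "drive_tool", "body": {"targets": [[[0,0,-0.2],[0,0,0]],[[0,0,-0.1],[0,0,0]],[[0,0,0],[0,0,0]]]}}

```text
time_s: 4.43
eef_pos: [0.3932, -0.252, -0.0228]
tool_rot: [-3.108, -0.45, 0.001]
contact_force: [-0.3, 0.9, 0.3]
finger_gap: -0.0004
```

{"method": "drive_tool", "body": {"targets": [[[0,0,-0.1],[0,0,0]],[[0,0,0],[0,0,0]]]}}

```text
time_s: 4.6
eef_pos: [0.3934, -0.2522, -0.025]
tool_rot: [-3.109, -0.45, 0.001]
contact_force: [1.3, -0.3, -0.6]
finger_gap: 0.0001
```

{"method": "drive_tool", "body": {"targets": [[[0,0,-0.1],[0,0,0]],[[0,0,0],[0,0,0]]]}}

```text
time_s: 4.77
eef_pos: [0.3935, -0.2522, -0.0275]
tool_rot: [-3.109, -0.45, 0.0]
contact_force: [0.2, -0.9, 0.1]
finger_gap: -0.0002
```

{"method": "drive_tool", "body": {"targets": [[[0,0,-0.08],[0,0,0]],[[0,0,0],[0,0,0]]]}}

```text
time_s: 4.93
eef_pos: [0.3935, -0.2523, -0.0294]
tool_rot: [-3.109, -0.451, 0.0]
contact_force: [-0.1, 0.2, 0.3]
finger_gap: -0.0
```

{"method": "drive_tool", "body": {"targets": [[[0,0,-0.08],[0,0,0]],[[0,0,0],[0,0,0]]]}}

```text
time_s: 5.1
eef_pos: [0.3935, -0.2522, -0.0314]
tool_rot: [-3.109, -0.45, 0.0]
contact_force: [-0.6, -0.2, 0.5]
finger_gap: -0.0002
```

{"method": "drive_tool", "body": {"targets": [[[0,0,-0.08],[0,0,0]],[[0,0,0],[0,0,0]]]}}

```text
time_s: 5.27
eef_pos: [0.3935, -0.2522, -0.0334]
tool_rot: [-3.109, -0.451, 0.0]
contact_force: [-0.3, -0.2, 0.3]
finger_gap: 0.0002
```

{"method": "drive_tool", "body": {"targets": [[[0,0,-0.08],[0,0,0]],[[0,0,0],[0,0,0]]]}}

```text
time_s: 5.43
eef_pos: [0.3935, -0.2522, -0.0354]
tool_rot: [-3.109, -0.45, 0.0]
contact_force: [0.0, -0.3, -0.3]
finger_gap: -0.0004
```

{"method": "drive_tool", "body": {"targets": [[[0,0,-0.08],[0,0,0]],[[0,0,0],[0,0,0]]]}}

```text
time_s: 5.6
eef_pos: [0.3935, -0.2523, -0.0374]
tool_rot: [-3.109, -0.45, 0.0]
contact_force: [0.5, 0.2, -0.1]
finger_gap: -0.0003
```

{"method": "drive_tool", "body": {"targets": [[[0,0,-0.08],[0,0,0]],[[0,0,0],[0,0,0]]]}}

```text
time_s: 5.77
eef_pos: [0.3935, -0.2523, -0.0394]
tool_rot: [-3.109, -0.45, 0.0]
contact_force: [-0.3, 0.0, 0.0]
finger_gap: -0.0001
```

```bash
python3 - <<'E'
from h import *
import pickle
s=st()
c=cap('scene');t=cap('top');pickle.dump({'scene':c,'top':t},open('c3.pkl','wb'))
p=proj(c,s['eef_pos'])[0]
x0,y0=int(p[0])-40,int(p[1])-60
cr=cv2.resize(c['image'][y0:y0+80,x0:x0+80,::-1],(480,480),interpolation=2)
for dz in(0,.02,.04):
    p=proj(c,s['eef_pos']+np.array([0,0,dz]))[0];print(p);cv2.drawMarker(cr,(int((p[0]-x0)*6),int((p[1]-y0)*6)),(0,255,0),0,12,1)
p=proj(t,s['eef_pos'])[0];print(p)
x0,y0=int(p[0])-40,int(p[1])-60
c2=cv2.resize(t['image'][y0:y0+80,x0:x0+53,::-1],(318,480),interpolation=2)
c2=np.clip(c2.astype(float)*1.8,0,255).astype(np.uint8)
cv2.drawMarker(c2,(int((p[0]-x0)*6),int((p[1]-y0)*6)),(0,255,0),0,12,1)
cv2.imwrite('pics/cal5.png',np.hstack([cr,c2]))
E
```

```text
t 5.77 pos [ 0.3935 -0.2523 -0.0394] z [-0.  0. -1.] y [ 0.284 -0.959 -0.   ] jawang -1.283 F [-0.3  0.   0. ] gap -0.0001 q [-0.81  0.41  2.    0.    0.73  0.47]
[318.51075961 121.97047319]
[318.55067439 117.62609739]
[318.59158093 113.17407181]
[416.38502379 264.91005827]
```

View pics/cal5.png

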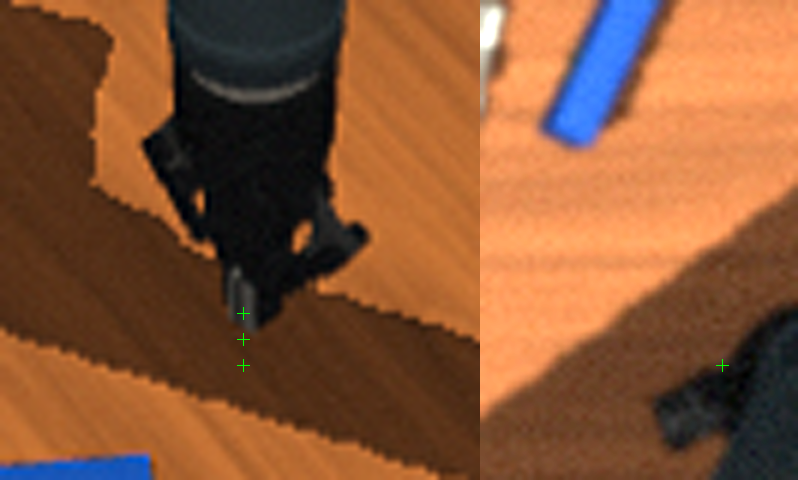

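{"method": "drive_tool", "body": {"targets": [[[0,0,-0.08],[0,0,0]],[[0,0,0],[0,0,0]]]}}

```text
time_s: 6.03
eef_pos: [0.3938, -0.2525, -0.0397]
tool_rot: [3.109, 0.451, 0.0]
contact_force: [-4.2, 3.6, 18.2]
finger_gap: 0.0001
```

{"method": "drive_tool", "body": {"targets": [[[0,0,-0.08],[0,0,0]],[[0,0,0],[0,0,0]]]}}

```text
time_s: 6.2
eef_pos: [0.3938, -0.2526, -0.0398]
tool_rot: [3.108, 0.451, 0.001]
contact_force: [-7.8, 7.4, 42.5]
finger_gap: 0.0003
```

{"method": "drive_tool", "body": {"targets": [[[0,0,-0.08],[0,0,0]],[[0,0,0],[0,0,0]]]}}

```text
time_s: 6.37
eef_pos: [0.3939, -0.2527, -0.0399]
tool_rot: [3.107, 0.452, 0.001]
contact_force: [-14.0, 11.3, 65.3]
finger_gap: 0.0001
```

{"method": "drive_tool", "body": {"targets": [[[0,0,0.5],[0,0,0]],[[0,0,0.6],[0,0,0]],[[0,0,0.6],[0,0,0]]]}}

```text
time_s: 6.62
eef_pos: [0.3935, -0.2523, -0.0018]
tool_rot: [3.109, 0.451, 0.0]
contact_force: [-0.3, 0.1, -0.7]
finger_gap: 0.0
```

```bash
python3 - <<'E'
from h import *
import pickle
d=pickle.load(open('c0.pkl','rb'));T,S=d['top'],d['scene']
def pts(c,lo,hi,box):
    x0,y0,x1,y1=box;h=cv2.cvtColor(c['image'],cv2.COLOR_RGB2HSV)[y0:y1,x0:x1]
    m=cv2.inRange(h,np.array(lo),np.array(hi));n,l,s,ce=cv2.connectedComponentsWithStats(m)
    k=1+np.argmax(s[1:,4]);cn=max(cv2.findContours((l==k).astype(np.uint8),0,1)[0],key=cv2.contourArea)
    r=cv2.minAreaRect(cn);bp=cv2.boxPoints(r)+[x0,y0]
    return s[k,4],ce[k]+[x0,y0],bp.round(1).tolist()
# hsv probes
for c,p in((T,(210,216)),(T,(210,225)),(S,(407,280)),(S,(405,295)),(S,(389,187)),(T,(287,249)),(S,(382,222)),(S,(380,240)),(T,(259,228)),(T,(262,236))):
    print(p,cv2.cvtColor(c['image'],cv2.COLOR_RGB2HSV)[p[1],p[0]])
for n,c in(('T',T),('S',S)):
    for nm,lo,hi,box in(('blue',(105,150,40),(125,255,255),(0,100,640,300) if n=='T' else (220,100,320,180)),
      ('orange',(5,200,150),(16,255,255),(270,260,330,320) if n=='T' else (385,150,440,200)),
      ('green',(45,100,40),(85,255,255),(190,190,230,235) if n=='T' else (380,255,430,310)),
      ('red',(0,180,80),(4,255,255),(330,130,380,200) if n=='T' else (220,170,300,220)),
      ('knob',(0,0,0),(180,255,42),(275,238,300,262) if n=='T' else (373,182,397,215))):
        try: print(n,nm,pts(c,lo,hi,box))
        except Exception as e: print(n,nm,'fail')
E
```

```text
(210, 216) [ 64 152 126]
(210, 225) [ 59 135 117]
(407, 280) [ 65 203 143]
(405, 295) [ 65 199  68]
(389, 187) [ 12 122  46]
(287, 249) [30 19 27]
(382, 222) [ 0  0 68]
(380, 240) [30 18 85]
(259, 228) [90 18 56]
(262, 236) [60  5 51]
T blue (np.int32(447), array([404.49440716, 195.33780761]), [[386.5, 224.9], [416.1, 161.6], [423.4, 165.1], [393.8, 228.3]])
T orange (np.int32(3), array([298.33333333, 296.        ]), [[297.6, 295.2], [298.0, 295.0], [299.0, 297.0], [298.6, 297.2]])
T green (np.int32(356), array([210.17977528, 215.77808989]), [[200.0, 206.0], [221.0, 206.0], [221.0, 225.0], [200.0, 225.0]])
T red (np.int32(205), array([362.2097561 , 168.82439024]), [[357.8, 148.1], [364.8, 147.7], [367.1, 188.8], [360.0, 189.2]])
T knob (np.int32(88), array([287.125     , 249.44318182]), [[280.5, 249.5], [287.5, 242.5], [294.0, 249.0], [287.0, 256.0]])
S blue (np.int32(856), array([267.03971963, 146.53271028]), [[230.5, 142.2], [302.1, 136.5], [303.2, 150.7], [231.7, 156.4]])
S orange (np.int32(677), array([412.35155096, 176.1506647 ]), [[397.0, 191.0], [397.0, 160.0], [427.0, 160.0], [427.0, 191.0]])
S green (np.int32(813), array([405.11070111, 285.79827798]), [[386.8, 299.7], [399.5, 264.2], [424.0, 272.9], [411.3, 308.5]])
S red (np.int32(226), array([268.35840708, 203.93362832]), [[243.7, 208.1], [290.0, 193.0], [292.5, 200.7], [246.2, 215.7]])
S knob (np.int32(210), array([384.01428571, 196.82380952]), [[373.3, 207.9], [381.6, 184.4], [392.6, 188.3], [384.4, 211.8]])
```

```bash
python3 - <<'E'
from h import *
import pickle
d=pickle.load(open('c0.pkl','rb'));T,S=d['top'],d['scene']
for p in[(386.5,224.9),(393.8,228.3),(416.1,161.6),(423.4,165.1)]: print('T',onz(T,p,.045)[:2].round(4))
for p in[(231.1,143),(303.3,136.7)]: print('S backtop',onz(S,p,.045)[:2].round(4))
zs=lambda x,y:(210+(x+.5)/3.2-.5,130+(y+.5)/3.2-.5)
for p in[(70,60),(299,42)]: print('S fronttop',onz(S,zs(*p),.045)[:2].round(4))
print('green lid T',onz(T,(210.2,215.8),.1)[:2],'S',onz(S,zs(634,478),.1)[:2])
print('green lid tri',tri(T,(210.2,215.8),S,zs(634,478)))
print('knob T z.1',onz(T,(287.1,249.4),.1)[:2],'cap top')
for z in(.1,.118):print('can lid z',z,onz(T,(259,227.6),z)[:2],onz(S,zs(557,303),z)[:2])
E
```

```text
T [ 0.5108 -0.1538]
T [ 0.5009 -0.1739]
T [ 0.6882 -0.2444]
T [ 0.6778 -0.2648]
S backtop [ 0.6785 -0.2583]
S backtop [ 0.4995 -0.169 ]
S fronttop [ 0.6862 -0.2409]
S fronttop [ 0.5114 -0.1511]
green lid T [0.54268795 0.32562176] S [0.54313906 0.32961058]
green lid tri (array([0.54214235, 0.32769752, 0.09510024]), np.float64(0.0025565172176383326))
knob T z.1 [0.44933151 0.12121109] cap top
can lid z 0.1 [0.50861219 0.1951786 ] [0.50452875 0.19351878]
can lid z 0.118 [0.50794281 0.19299711] [0.51237546 0.19991871]
```

{"method": "drive_tool", "body": {"targets": [[[0.15,0.4,1],[0,0,0.7]],[[0.15,0.8,1],[0,0,0.7]],[[0.2,0.9,1],[0,0,0.7]],[[0.2,0.9,1],[0,0,0.7]],[[0.25,0.9,0.9],[0,0,0.7]],[[0.25,0.9,0],[0,0,0.7]],[[0.25,1,0],[0,0,0.7]],[[0.25,1,0],[0,0,0.7]],[[0.25,1,0],[0,0,0.7]],[[0.25,1,0],[0,0,0.8]],[[0.25,1,0],[0,0,0.8]],[[0.25,1,0],[0,0,0.7]]], "hand": 85}}

```text
time_s: 7.62
eef_pos: [0.4612, 0.0189, 0.1199]
tool_rot: [2.599, 1.764, 0.0]
contact_force: [0.2, -0.6, 0.0]
finger_gap: 0.0849
```

{"method": "drive_tool", "body": {"targets": [[[0,0.3,0],[0,0,0]],[[0,0,0],[0,0,0]],[[0,0,0],[0,0,0]]]}}

```text
time_s: 7.87
eef_pos: [0.4608, 0.025, 0.1197]
tool_rot: [2.603, 1.759, -0.001]
contact_force: [-0.5, 0.1, -0.2]
finger_gap: 0.0847
```

```bash
python3 - <<'E'
from h import *
s=st()
o=[]
c=cap('scene');T=cap('top')
for c,z in((c,6),(T,6)):
    P=s['eef_pos']+np.array([0,0,.0395]);p=proj(c,P)[0]
    x0,y0=int(p[0])-33,int(p[1])-38;cr=cv2.resize(c['image'][y0:y0+80,x0:x0+66,::-1],(396,480),interpolation=2)
    M=Ro.from_rotvec(s['tool_rot']).as_matrix()
    for q in(P,P+.0425*M[:,1]+[0,0,.013],P-.0425*M[:,1]+[0,0,.013],np.array([.464,.037,.098])):
        p=proj(c,q)[0];cv2.drawMarker(cr,(int((p[0]-x0)*6),int((p[1]-y0)*6)),(0,255,0),0,12,1)
    o.append(cr)
cv2.imwrite('pics/app.png',np.hstack(o))
E
```

```text
t 7.87 pos [0.4608 0.025  0.1197] z [-0.    -0.001 -1.   ] y [ 0.928 -0.373 -0.   ] jawang -0.382 F [-0.5  0.1 -0.2] gap 0.0847 q [-0.19  0.17  1.84 -0.    1.13  0.19]
```

View pics/app.png

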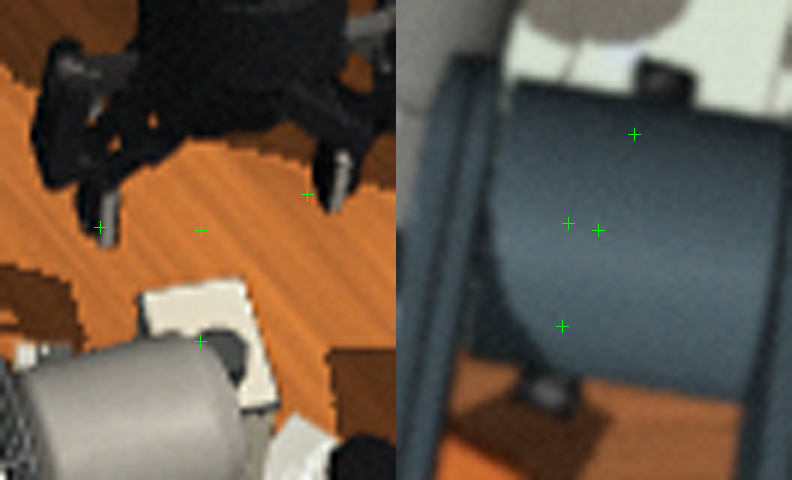

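{"method": "drive_tool", "body": {"targets": [[[-0.1,0.2,0],[0,0,0]],[[0,0,-0.7],[0,0,0]],[[0,0,-0.7],[0,0,0]],[[0,0,-0.7],[0,0,0]],[[0,0,-0.7],[0,0,0]],[[0,0,-0.7],[0,0,0]],[[0,0,-0.7],[0,0,0]],[[0,0,0],[0,0,0]]]}}

```text
time_s: 8.63
eef_pos: [0.4559, 0.0298, 0.0122]
tool_rot: [-2.602, -1.754, 0.007]
contact_force: [-1.0, -0.3, -0.4]
finger_gap: 0.085
```

{"method": "drive_tool", "body": {"targets": [[[0,0,0],[0,0,0]],[[0,0,0],[0,0,0]],[[0,0,0],[0,0,0]],[[0,0,0],[0,0,0]],[[0,0,0],[0,0,0]],[[0,0,0],[0,0,0]],[[0,0,0],[0,0,0]]], "hand": 40, "squeeze": 60}}

```text
time_s: 9.22
eef_pos: [0.4601, 0.0297, 0.0163]
tool_rot: [2.601, 1.757, 0.003]
contact_force: [-0.3, -2.3, 6.9]
finger_gap: 0.0456
```

{"method": "drive_tool", "body": {"targets": [[[0,0,0.3],[0,0,0]],[[0,0,0.6],[0,0,0]],[[0,0,0.8],[0,0,0]],[[-0.2,-0.4,0.6],[0,0,0]],[[-0.4,-0.8,0],[0,0,0]],[[-0.4,-0.9,0],[0,0,0]],[[-0.4,-0.9,0],[0,0,0]],[[-0.4,-0.9,0],[0,0,0]],[[-0.4,-0.9,0],[0,0,0]],[[-0.4,-0.9,0],[0,0,0]],[[-0.4,-0.9,0],[0,0,0]],[[-0.4,-0.9,0],[0,0,0]]]}}

```text
time_s: 10.22
eef_pos: [0.3724, -0.1577, 0.0725]
tool_rot: [-2.602, -1.759, 0.0]
contact_force: [0.2, -0.2, -3.3]
finger_gap: 0.0453
```

{"method": "drive_tool", "body": {"targets": [[[-0.3,-0.9,0],[0,0,0]],[[-0.2,-0.8,0],[0,0,0]],[[0,-0.4,-0.2],[0,0,0]],[[0,0,-0.6],[0,0,0]],[[0,0,-0.7],[0,0,0]],[[0,0,-0.7],[0,0,0]],[[0,0,-0.4],[0,0,0]],[[0,0,-0.2],[0,0,0]],[[0,0,0],[0,0,0]],[[0,0,0],[0,0,0]]]}}

```text
time_s: 11.05
eef_pos: [0.3612, -0.2095, 0.0024]
tool_rot: [-2.602, -1.759, -0.0]
contact_force: [0.3, 0.5, -3.3]
finger_gap: 0.0452
```

{"method": "drive_tool", "body": {"targets": [[[0,0,-0.1],[0,0,0]],[[0,0,0],[0,0,0]]]}}

```text
time_s: 11.22
eef_pos: [0.3616, -0.2101, 0.0003]
tool_rot: [2.602, 1.758, 0.0]
contact_force: [0.3, -0.1, -4.1]
finger_gap: 0.0456
```

{"method": "drive_tool", "body": {"targets": [[[0,0,-0.07],[0,0,0]],[[0,0,0],[0,0,0]]]}}

```text
time_s: 11.38
eef_pos: [0.3614, -0.2101, -0.0017]
tool_rot: [2.602, 1.758, 0.0]
contact_force: [1.1, -0.6, -3.6]
finger_gap: 0.0456
```

{"method": "drive_tool", "body": {"targets": [[[0,0,-0.06],[0,0,0]],[[0,0,0],[0,0,0]]]}}

```text
time_s: 11.55
eef_pos: [0.3614, -0.2102, -0.0018]
tool_rot: [2.602, 1.758, 0.0]
contact_force: [-3.6, 2.7, 15.6]
finger_gap: 0.0455
```

{"method": "drive_tool", "body": {"targets": [[[0,0,-0.06],[0,0,0]],[[0,0,0],[0,0,0]]]}}

```text
time_s: 11.72
eef_pos: [0.3614, -0.2102, -0.0018]
tool_rot: [2.602, 1.758, -0.0]
contact_force: [-9.0, 5.8, 37.6]
finger_gap: 0.0454
```

{"method": "drive_tool", "body": {"targets": [[[0,0,0.13],[0,0,0]],[[0,0,0],[0,0,0]],[[0,0,0],[0,0,0]],[[0,0,0],[0,0,0]],[[0,0,0],[0,0,0]],[[0,0,0.5],[0,0,0]],[[0,0,0.8],[0,0,0]],[[0,0,0.8],[0,0,0]],[[0,0,0.9],[0,0,0]],[[0,0,0.9],[0,0,0]],[[0,0,0.9],[0,0,0]],[[0,0,0],[0,0,0]]], "hand": 85}}

```text
time_s: 12.72
eef_pos: [0.3632, -0.2119, 0.1219]
tool_rot: [2.597, 1.755, 0.002]
contact_force: [0.2, -0.4, -0.0]
finger_gap: 0.0852
```

```bash
python3 - <<'E'
from h import *
import pickle
s=st()
S=cap('scene','s4.png');T=cap('top','t4.png');pickle.dump({'scene':S,'top':T},open('c4.pkl','wb'))
o=[]
for c,X,z in((S,[.46,.02,.06],3),(T,[.47,.1,.06],3)):
    p=proj(c,X)[0];x0,y0=int(p[0])-66,int(p[1])-90
    cr=cv2.resize(c['image'][y0:y0+180,x0:x0+132,::-1],(396,540),interpolation=2)
    print(x0,y0);o.append(cr)
cv2.imwrite('pics/look.png',np.hstack(o))
E
```

```text
t 12.72 pos [ 0.3632 -0.2119  0.1219] z [ 0.005 -0.005 -1.   ] y [ 0.928 -0.373  0.006] jawang -0.382 F [ 0.2 -0.4 -0. ] gap 0.0852 q [-0.79  0.08  1.93  0.    1.12 -0.41]
288 84
229 151
```

View pics/look.png

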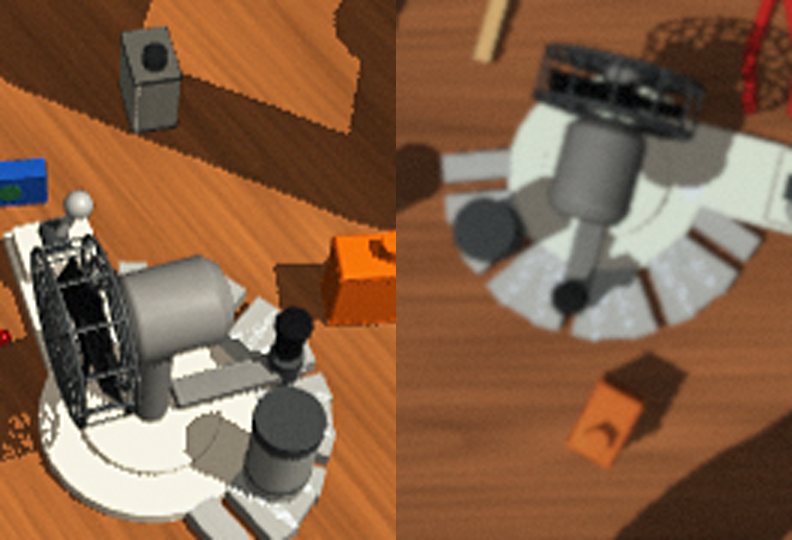

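{"method": "drive_tool", "body": {"targets": [[[0.2,0.8,0],[0,0,-0.9]],[[0.2,0.9,0],[0,0,-0.9]],[[0.2,0.9,0],[0,0,-0.9]],[[0.2,0.9,0],[0,0,-0.9]],[[0.2,0.9,0],[0,0,-0.9]],[[0.2,0.9,0],[0,0,-0.9]],[[0.2,0.9,0],[0,0,-0.9]],[[0.2,0.9,0],[0,0,-0.9]],[[0.2,0.9,0],[0,0,-0.9]],[[0.2,0.9,0],[0,0,-0.9]],[[0.2,0.9,0],[0,0,-0.9]],[[0.2,0.9,0],[0,0,-0.9]]], "hand": 60}}

```text
time_s: 13.82
eef_pos: [0.42, 0.0589, 0.1167]
tool_rot: [-3.14, -0.083, 0.005]
contact_force: [0.7, -0.3, 0.4]
finger_gap: 0.0597
```

{"method": "drive_tool", "body": {"targets": [[[0.3,0.9,0],[0,0,-0.9]],[[0.3,0.9,0],[0,0,-0.9]],[[0.3,0.8,0],[0,0,-0.8]],[[0,0,0],[0,0,-0.4]],[[0,0,0],[0,0,0]],[[0,0,0],[0,0,0]]]}}

```text
time_s: 14.32
eef_pos: [0.4425, 0.1226, 0.1168]
tool_rot: [3.115, -0.399, -0.005]
contact_force: [0.4, 0.4, -0.6]
finger_gap: 0.0601
```

```bash
python3 - <<'E'
from h import *
import pickle
s=st()
S=cap('scene','s5.png');pickle.dump({'scene':S},open('c5.pkl','wb'))
# dark knob cap in scene: mask
g=cv2.cvtColor(S['image'],cv2.COLOR_RGB2GRAY)[180:215,370:402]
for r in g[::1]: print(' '.join('%3d'%v for v in r))
print(proj(S,[[.4455,.124,.106],[.4455,.124,.064]]))
E
```

```text
t 14.32 pos [0.4425 0.1226 0.1168] z [-0.003 -0.    -1.   ] y [-0.252 -0.968  0.001] jawang -1.825 F [ 0.4  0.4 -0.6] gap 0.0601 q [ 0.03  0.17  1.85 -0.    1.13  1.85]
118 121 124 124 124 125 130 135 137 137 120  57  59  61  62  66  62  63  59  56  55  59  55  59  29  20  13  16  17   9   8  11
122 119 121 123 123 125 126 128 133 135  81  58  57  60  60  65  63  63  62  59  55  56  59  53  33  40  10  15  18  12   9  13
121 119 117 125 142 120 125 126 130 138 136  56  59  60  60  61  65  66  64  60  56  55  57  43  51  66  25  16  15  12  11  14
127 119 125 160 191 147 133 121 126 135 136  56  58  62  59  59  60  62  63  61  58  59  55  41  61  71  60   8   9  10  15  12
115 128 161 206 204 202 177 137 129 126 129  56  59  63  59  60  63  62  61  61  61  57  57  28  61  72  49  12   6  19  14  12
 59 145 187 204 202 203 204 190 158 130 125  51  62  59  57  51  55  60  61  62  64  60  55  35  65  73  23   3  10  16  17  14
 84 182 205 204 201 202 203 205 200 174 148  77  59  53  35  34  34  45  56  58  62  62  48  51  64  66  24  11  11  10  11  14
160 209 201 203 202 201 201 201 207
[... 2907 characters left out ...]
5
150 153 153 151 157 150 145 153 150 137 108  99  45  38  39  44  80 165 153 206 206 206 204 201 204 202 156 108 114 122 123 121
155 155 149 139 146 138 107  93  83  86  83  77  35  39  71  79 162 211 207 203 202 202 202 202 201 203 170 105 109 117 122 126
147 142 122  96 101  78  85  95  77  74  61  57  55  60 121 123 201 196 201 205 204 202 201 200 202 204 203 122 111 110 120 122
 85  87 105  79 159 116 129 131  98  82  80  79  75  75  75  69  99 126 156 190 199 205 201 199 199 202 200 168 110 110 111 117
 99 178 184 124 222 216 193 116  98  75  71  76  73  76  73  77  71  68  67  97 160 191 205 207 217 207 203 198 124 114 111 113
[[385.82077023 190.32142059]
 [383.60617094 199.30657627]]
```

{"method": "drive_tool", "body": {"targets": [[[0.24,0.1,0],[0,0,0]],[[0,0,-0.6],[0,0,0]],[[0,0,-0.7],[0,0,0]],[[0,0,-0.7],[0,0,0]],[[0,0,-0.7],[0,0,0]],[[0,0,-0.7],[0,0,0]],[[0,0,-0.3],[0,0,0]],[[0,0,0],[0,0,0]],[[0,0,0],[0,0,0]]]}}

```text
time_s: 15.12
eef_pos: [0.4498, 0.1248, 0.0259]
tool_rot: [3.116, -0.403, -0.001]
contact_force: [0.3, -0.8, 0.9]
finger_gap: 0.0603
```

{"method": "drive_tool", "body": {"targets": [[[0,0,0],[0,0,0]],[[0,0,0],[0,0,0]],[[0,0,0],[0,0,0]],[[0,0,0],[0,0,0]],[[0,0,0],[0,0,0]],[[0,0,0],[0,0,0]],[[0,0,0],[0,0,0]]], "hand": 18, "squeeze": 50}}

```text
time_s: 15.7
eef_pos: [0.4505, 0.1247, 0.0271]
tool_rot: [3.115, -0.401, 0.004]
contact_force: [-1.3, -2.6, 5.4]
finger_gap: 0.0298
```

{"method": "drive_tool", "body": {"targets": [[[0,0,0],[0,0,0]],[[0,0,0],[0,0,0]],[[0,0,0],[0,0,0]]]}}

```text
time_s: 15.95
eef_pos: [0.4505, 0.1246, 0.0271]
tool_rot: [3.115, -0.401, 0.004]
contact_force: [-1.6, -3.1, 6.5]
finger_gap: 0.03
```

{"method": "drive_tool", "body": {"targets": [[[0,0,0],[0,0,0]],[[0,0,0],[0,0,0]],[[0,0,0],[0,0,0]],[[-0.04,0,0.3],[0,0,0]],[[0,0,0.3],[0,0,0]],[[0,0,0],[0,0,0]]], "hand": 60}}

```text
time_s: 16.45
eef_pos: [0.4498, 0.1253, 0.0425]
tool_rot: [-3.115, 0.402, -0.004]
contact_force: [0.0, 0.8, 0.6]
finger_gap: 0.06
```

{"method": "drive_tool", "body": {"targets": [[[0,0,0],[0,0,0]],[[0,0,0],[0,0,0]],[[0,0,0],[0,0,0]],[[0,0,0],[0,0,0]],[[0,0,0],[0,0,0]],[[0,0,0],[0,0,0]],[[0,0,0],[0,0,0]],[[0,0,0],[0,0,0]]], "hand": 18, "squeeze": 80}}

```text
time_s: 17.12
eef_pos: [0.4487, 0.125, 0.0413]
tool_rot: [3.116, -0.402, 0.0]
contact_force: [-2.5, -1.4, 7.4]
finger_gap: 0.0288
```

{"method": "drive_tool", "body": {"targets": [[[0,0,0.2],[0,0,0]],[[0,0,0.2],[0,0,0]],[[0,0,0],[0,0,0]]]}}

```text
time_s: 17.37
eef_pos: [0.4485, 0.125, 0.0511]
tool_rot: [3.116, -0.402, -0.0]
contact_force: [2.7, -0.3, -6.1]
finger_gap: 0.0291
```

```bash
python3 - <<'E'
from h import *
import pickle
s=st();print(np.round(s['moment'],2))
S=cap('scene','s6.png');T=cap('top');pickle.dump({'scene':S,'top':T},open('c6.pkl','wb'))
p=proj(S,[.4485,.125,.1])[0];x0,y0=int(p[0])-33,int(p[1])-40
cr=cv2.resize(S['image'][y0:y0+80,x0:x0+66,::-1],(462,560),interpolation=2)
q=proj(S,[[.4485,.125,.106],[.4485,.125,.126],list(s['eef_pos']+np.array([0,0,.0395]))])
for p in q: cv2.drawMarker(cr,(int((p[0]-x0)*7),int((p[1]-y0)*7)),(0,255,0),0,10,1)
cv2.imwrite('pics/grip.png',np.clip(cr*1.6,0,255).astype(np.uint8))
E
```

```text
t 17.37 pos [0.4485 0.125  0.0511] z [-0. -0. -1.] y [-0.254 -0.967  0.   ] jawang -1.828 F [ 2.7 -0.3 -6.1] gap 0.0291 q [ 0.03  0.26  1.92 -0.    0.96  1.86]
[-0.16 -0.27 -0.04]
```

View pics/grip.png

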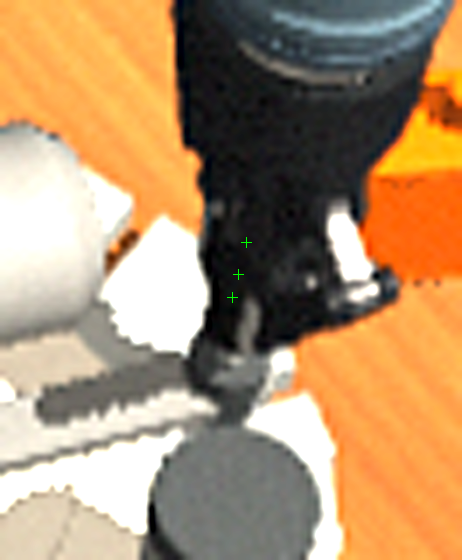

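{"method": "drive_tool", "body": {"targets": [[[0,0,0.2],[0,0,0]],[[0,0,0.12],[0,0,0]],[[0,0,0],[0,0,0]]]}}

```text
time_s: 17.72
eef_pos: [0.4485, 0.125, 0.0592]
tool_rot: [3.116, -0.402, -0.0]
contact_force: [2.3, -2.1, -7.7]
finger_gap: 0.0287
```

{"method": "drive_tool", "body": {"targets": [[[-0.08,-0.36,0],[0,0,0.73]],[[-0.05,-0.36,0],[0,0,0.73]],[[-0.02,-0.37,0],[0,0,0.73]],[[0,-0.37,0],[0,0,0.73]],[[0,0,0],[0,0,0]]]}}

```text
time_s: 18.13
eef_pos: [0.4435, 0.0878, 0.0584]
tool_rot: [3.141, 0.08, -0.004]
contact_force: [-0.9, 0.3, -6.6]
finger_gap: 0.029
```

Swinging freely; second half.

{"method": "drive_tool", "body": {"targets": [[[0.03,-0.36,0],[0,0,0.73]],[[0.06,-0.36,0],[0,0,0.73]],[[0.09,-0.36,0],[0,0,0.73]],[[0.11,-0.35,0],[0,0,0.73]],[[0,0,0],[0,0,0]],[[0,0,0],[0,0,0]]]}}

```text
time_s: 18.63
eef_pos: [0.4495, 0.0527, 0.0579]
tool_rot: [-3.092, -0.55, 0.008]
contact_force: [-4.1, -3.2, -6.8]
finger_gap: 0.0289
```

```bash
python3 - <<'E'
from h import *
s=st();print(np.round(s['moment'],2))
P=s['eef_pos'];print(P[:2]-[.4485,.125], 2*np.arcsin(np.linalg.norm(P[:2]-[.4485,.125])/.24))
E
```

```text
t 18.63 pos [0.4495 0.0527 0.0579] z [-0.005 -0.    -1.   ] y [ 0.345 -0.939 -0.002] jawang -1.219 F [-4.1 -3.2 -6.8] gap 0.0289 q [-0.13  0.23  1.94 -0.    0.98  1.09]
[-0.63  0.6  -0.13]
[ 0.00098725 -0.07226036] 0.6117190491275881
```

{"method": "drive_tool", "body": {"targets": [[[0,0,-0.15],[0,0,0]],[[0,0,-0.15],[0,0,0]],[[0,0,-0.1],[0,0,0]],[[0,0,0],[0,0,0]]]}}

```text
time_s: 18.97
eef_pos: [0.4495, 0.0526, 0.0478]
tool_rot: [3.093, 0.551, -0.008]
contact_force: [-4.9, -5.6, -8.1]
finger_gap: 0.0289
```

{"method": "drive_tool", "body": {"targets": [[[0,0,-0.15],[0,0,0]],[[0,0,-0.13],[0,0,0]],[[0,0,0],[0,0,0]]]}}

```text
time_s: 19.22
eef_pos: [0.4497, 0.0524, 0.0415]
tool_rot: [3.092, 0.552, -0.008]
contact_force: [-5.4, -6.8, -3.0]
finger_gap: 0.0287
```

{"method": "drive_tool", "body": {"targets": [[[0,0,0],[0,0,0]],[[0,0,0],[0,0,0]],[[0,0,0],[0,0,0]],[[0,0,0],[0,0,0]],[[0,0,0.3],[0,0,0]],[[0,0,0.7],[0,0,0]],[[0,0,0.8],[0,0,0]],[[0,0,0.8],[0,0,0]],[[0,0,0.8],[0,0,0]],[[-0.6,-0.6,0.1],[0,0,0]],[[-0.8,-0.8,0],[0,0,0]],[[-0.8,-0.8,0],[0,0,0]]], "hand": 60}}

```text
time_s: 20.22
eef_pos: [0.3974, -0.0024, 0.1306]
tool_rot: [3.091, 0.557, 0.004]
contact_force: [1.3, -0.4, -0.1]
finger_gap: 0.0598
```

```bash
python3 - <<'E'
from h import *
import pickle
s=st()
S=cap('scene','s7.png');pickle.dump({'scene':S},open('c7.pkl','wb'))
# home-case prediction using start image knob as reference: S start cap center (385.8,191.6) <-> (.448,.1277,.106)
O=np.array([.448+.116,.1277-.0305]);a=-.257+.611
k=O-.12*np.array([np.cos(a),np.sin(a)])
for l in(0,.013):print(l,proj(S,[*k,.106+l])[0])
p=proj(S,[*k,.106])[0].astype(int)
g=cv2.cvtColor(S['image'],cv2.COLOR_RGB2GRAY)[p[1]-14:p[1]+24,p[0]-14:p[0]+14];print(p-14)
for r in g: print(' '.join('%3d'%v for v in r))
E
```

```text
t 20.22 pos [ 0.3974 -0.0024  0.1306] z [ 0.002 -0.001 -1.   ] y [ 0.349 -0.937  0.001] jawang -1.214 F [ 1.3 -0.4 -0.1] gap 0.0598 q [-0.29  0.03  1.96  0.    1.14  0.93]
0 [367.12715592 172.01701699]
0.013 [367.63944749 169.00827043]
[353 158]
131 128 127 126 131 137 139 134 131 129 132 138 141 141 141 128 122 128 133 135 131 129 133 135 132 129 123 118
131 132 126 125 128 131 138 140 139 130 132 134 133 142 144 137 127 128 128 130 133 129 126 132 133 132 130 126
123 133 130 123 125 129 133 141 137 137 130 133 136 139 141 144 137 124 122 130 134 133 131 129 133 134 131 129
125 128 134 127 123 127 129 134 140 139 131 132 131 137 139 145 142 135 118 123 129 132 130 128 130 131 134 129
122 126 129 132 130 124 123 131 138 142 138 134 130 135 134 136 143 146 134 125 123 129 131 131 130 130 130 132
132 124 125 126 131 127 127 125 127 136 141 138 132 131 136 135 140 147 142 129 121 124 128 127 131 128 130 135
133 128 121 125 129 130 130 128 127 128 139 139 135 134 132 132 135 140 146 141 134 125 123 127 131 127 129 130
131 129 124 120 127 131 130 129 124 126 134 139 140 137 138 134 138 13
[... 2701 characters left out ...]
 201 199 203 222 218 205 204
145 138 134 126 112 104 126 154 148 153 152 153 133 139 125  65  46 118 211 202 201 199 197 228 226 218 230 216
141 130 125 111 104 126 152 154 153 149 147 151 156 159  97  48  80 184 204 201 208 203 199 234 232 212 196 202
130 123 110 104 126 153 151 153 153 150 149 153 158 106  88 108 155 209 201 209 216 213 213 229 211 199 200 200
124 113 103 127 150 151 152 156 152 153 154 150 117 115 153 209 206 206 203 221 209 214 237 242 197 200 200 202
113 107 119 150 150 152 153 152 152 152 154 124 122 184 218 217 203 218 202 217 238 232 231 214 199 200 201 201
104 129 153 154 153 150 150 152 153 153 134 108 201 226 240 234 199 198 200 208 234 222 220 201 200 200 198 202
```

{"method": "drive_tool", "body": {"targets": [[[0.5,-0.4,0],[0,0,-0.9]],[[0.6,-0.5,0],[0,0,-1]],[[0.6,-0.5,0],[0,0,-1]],[[0.6,-0.5,0],[0,0,-1]],[[0.6,-0.4,0],[0,0,-1]],[[0.5,-0.4,0],[0,0,-0.9]],[[0,0,-0.5],[0,0,0]],[[0,0,-0.9],[0,0,0]],[[0,0,-0.9],[0,0,0]],[[0,0,-0.9],[0,0,0]],[[0,0,-0.7],[0,0,0]],[[0,0,0],[0,0,0]]], "hand": 0}}

```text
time_s: 21.27
eef_pos: [0.4798, -0.0686, 0.0293]
tool_rot: [-3.115, 0.396, 0.009]
contact_force: [-0.2, 0.2, 0.0]
finger_gap: -0.0001
```

```bash
python3 - <<'E'
from h import *
s=st()
T=cap('scene')
c,sn=np.cos(-.257),np.sin(-.257);P=s['eef_pos'][:2]-[.5645,.0955]
print('base xy',c*P[0]+sn*P[1],-sn*P[0]+c*P[1])
p=proj(T,[.5235,-.081,.084])[0].astype(int);print(p)
g=cv2.cvtColor(T['image'],cv2.COLOR_RGB2GRAY)[p[1]-12:p[1]+14,p[0]-10:p[0]+22]
for r in g: print(' '.join('%3d'%v for v in r))
print(proj(T,s['eef_pos']+[0,0,.0395]))
E
```

```text
t 21.27 pos [ 0.4798 -0.0686  0.0293] z [-0.005  0.002 -1.   ] y [-0.25  -0.968 -0.001] jawang -1.824 F [-0.2  0.2  0. ] gap -0.0001 q [-0.37  0.33  1.89  0.    0.93  1.45]
base xy -0.04018210310682489 -0.18028029254706024
[313 153]
 65 120 113 109 115 116 112 112 121 123 124 124 130 137 136 133 128 119 117 120 130 132  39   6  14  18  16  18  11  11   3   4
 54 122 113 111 109 118 115 110 112 117 121 124 126 133 136 136 131 125 115 115 122 127  88  12  13  16  16  14  10  13  19  13
 53 125 119 114 107 113 117 114 113 118 119 122 125 125 133 135 135 132 122 121 118 124 132  53  14  14  17  19  14  24  19  14
 36 116 122 118 111 112 118 115 112 113 114 121 123 127 128 132 136 134 130 122 119 119 124  94  22  16  14  11  18  30  31  29
 29  53 116 121 116 109 111 117 116 114 116 116 122 121 124 127 136 135 134 129 118 118 120  88  18  15  13  14  25  34  75  98
 33  51  54 117 121 113 110 113 116 116 111 110 110 122 123 126 130 133 135 133 127 119 117  86  18   9  17   9  21  37 124 166
 34  52  51  54 114 118 116 110 107 107  91  92  82 116 117 125 125 131 135 132 128 123 121  86  18
[... 1790 characters left out ...]
22 120 122 122 128 123 118 121
 58  66  72  78 109 125 117  60 130 135 135 134 132 134 137 134  47  55 117 111 113 118 117 117 116 120 121 120 123 126 124 120
 51  60  70  76  77  76  73  41 100 135 134 137 132 134 136 139  85  74 123 115 113 113 121 115 113 117 122 122 124 128 123 116
 47  57  69  71  77  79  77  55  70 139 134 133 133 131 129 128 122 138 121 124 111 112 116 117 115 115 120 123 118 123 125 118
 35  56  67  71  72  71  69  63  28 124 131 131 132 189 183 183 187 198 113 124 122 115 113 115 119 113 117 119 121 123 122 125
 23  48  57  53  49  37  33  55  76  84 189 181 192 254 252 251 252 240  99 118 125 118 113 112 117 120 116 120 119 119 119 121
[[329.45548418 152.59401046]]
```

{"method": "drive_tool", "body": {"targets": [[[0.29,-0.08,0],[0,0,0]],[[0.29,-0.08,0],[0,0,0]],[[0.29,-0.08,0],[0,0,0]],[[0.29,-0.08,0],[0,0,0]],[[0.29,-0.07,0],[0,0,0]]]}}

```text
time_s: 21.73
eef_pos: [0.5195, -0.0798, 0.0326]
tool_rot: [3.116, -0.396, 0.001]
contact_force: [-1.8, -0.1, 1.8]
finger_gap: -0.0003
```

{"method": "drive_tool", "body": {"targets": [[[0.29,-0.08,0],[0,0,0]],[[0.29,-0.08,0],[0,0,0]],[[0.29,-0.08,0],[0,0,0]],[[0,0,0],[0,0,0]]]}}

```text
time_s: 22.07
eef_pos: [0.5421, -0.0861, 0.0318]
tool_rot: [3.116, -0.396, 0.003]
contact_force: [-0.1, -0.4, -0.1]
finger_gap: 0.0
```

{"method": "drive_tool", "body": {"targets": [[[0.12,-0.03,0],[0,0,0]],[[0,0,0],[0,0,0]]]}}

```text
time_s: 22.23
eef_pos: [0.5435, -0.0862, 0.0316]
tool_rot: [-3.116, 0.396, 0.0]
contact_force: [1.5, -0.5, 0.3]
finger_gap: 0.0001
```

{"method": "drive_tool", "body": {"targets": [[[0.1,-0.03,0],[0,0,0]],[[0,0,0],[0,0,0]]]}}

```text
time_s: 22.4
eef_pos: [0.5451, -0.0866, 0.0315]
tool_rot: [-3.116, 0.396, 0.002]
contact_force: [-0.4, 0.8, 0.1]
finger_gap: 0.0001
```

```bash
python3 - <<'E'
from h import *
s=st()
T=cap('scene','s8.png')
R=np.array([[np.cos(-.257),-np.sin(-.257)],[np.sin(-.257),np.cos(-.257)]])
b=np.array([.5645,.0955])+R@[.054,-.18];q=proj(T,[*b,.084])[0];print('on',q)
p=q.astype(int)
g=cv2.cvtColor(T['image'],cv2.COLOR_RGB2GRAY)[p[1]-12:p[1]+12,p[0]-14:p[0]+18]
for r in g: print(' '.join('%3d'%v for v in r))
E
```

```text
t 22.4 pos [ 0.5451 -0.0866  0.0315] z [-0.001  0.001 -1.   ] y [-0.25  -0.968 -0.   ] jawang -1.823 F [-0.4  0.8  0.1] gap 0.0001 q [-0.36  0.42  1.73  0.    0.99  1.46]
on [295.42264039 158.17343548]
 33  30  31  31  30  31  30  52  59  63  58  49  72  58  47  48  44  46  47  17   7  15  15  15  12   8   8  22  96 171 169 169
 30  29  31  29  33  34  35  54  54  55  56  58  57  62  46  47  47  50  46  27  10  15  12  19  16  17  15  19  92 176 165 167
 32  34  32  29  30  29  41  57  55  51  55  55  57  53  50  46  46  43  45  43  16  14  17  17  11  16  15  11  41 166 168 167
 34  31  30  32  26  33  54  58  57  57  55  56  56  58  45  47  47  46  49  50  35  15  13  15  15  14  15  18  34 127 171 166
 30  31  31  32  28  32  43  51  53  53  54  47  51  44  45  42  42  41  44  44  45  21  10  11  18  22  33  26  29  93 172 164
 26  31  34  30  32  34  45  43  31  41  46  30  43  44  48  59  56  52  53  62  54  15  12  14  22  37  97  33  36  61 172 169
 30  33  30  37  55  54  54  61  60  80  89  89  76  56  67  84  81  71  72  89  79  22  15  10  15  43 170  40  36  42 159 152
 4
[... 1473 characters left out ...]
 132 132 134 177  14  46  73  64  76  78  80  76  75 166 254
 55  57  62  60  57  56  59  53  75 133 137 100 106 134 135 135 135 136 189 198 254  63  32  55  65  69  74  70  67  60  81 248
 61  57  57  59  59  55  57  59  66 113 136 108  87 132 139 135 128 148 254 252 253 196  22  48  60  56  45  35  35  54  91 186
 55  57  55  56  62  57  59  57  56  86 137 126  85 131 138 131 130 196 251 247 250 254  17  37  39  56  84  88 155 176 205 233
 56  58  56  60  56  59  55  56  53  78 135 138  93 102 134 134 196 252 247 246 247 253 104  84 154 177 205 211 254 253 250 248
 54  54  55  54  59  62  56  61  60  68 110 137 113  84 134 201 253 247 245 245 246 249 230 209 254 254 252 250 248 248 248 248
```

{"method": "drive_tool", "body": {"targets": [[[0.1,-0.03,0],[0,0,0]],[[0,0,0],[0,0,0]]]}}

```text
time_s: 22.62
eef_pos: [0.5452, -0.0866, 0.0313]
tool_rot: [-3.116, 0.395, 0.009]
contact_force: [-8.6, 1.8, 4.0]
finger_gap: 0.0002
```

{"method": "drive_tool", "body": {"targets": [[[0.08,-0.02,0],[0,0,0]],[[0,0,0],[0,0,0]]]}}

```text
time_s: 22.78
eef_pos: [0.5452, -0.0866, 0.0313]
tool_rot: [-3.115, 0.395, 0.015]
contact_force: [-13.4, 2.8, 8.3]
finger_gap: -0.0001
```

{"method": "drive_tool", "body": {"targets": [[[0.08,-0.02,0],[0,0,0]],[[0,0,0],[0,0,0]]]}}

```text
time_s: 22.95
eef_pos: [0.5453, -0.0865, 0.0312]
tool_rot: [-3.115, 0.394, 0.021]
contact_force: [-19.2, 2.6, 12.7]
finger_gap: 0.0
```

{"method": "drive_tool", "body": {"targets": [[[-0.3,0.08,0],[0,0,0]],[[-0.7,0.18,0],[0,0,0]],[[-0.9,0.2,0],[0,0,0]],[[-0.9,0.2,0.3],[0,0,0]],[[-0.8,-0.3,0.9],[0,0,0]],[[-0.8,-0.8,0.9],[0,0,0]],[[-0.5,-0.9,0.9],[0,0,0]],[[0,-0.9,0.9],[0,0,0]],[[0,-0.9,0.9],[0,0,0]],[[0,-0.9,0],[0,0,0]],[[0,-0.9,0],[0,0,0]],[[0,0,0],[0,0,0]]]}}

```text
time_s: 23.95
eef_pos: [0.4309, -0.2168, 0.1532]
tool_rot: [3.112, -0.399, 0.007]
contact_force: [0.3, -0.3, 0.2]
finger_gap: -0.0003
```

```bash
python3 - <<'E'
from h import *
import pickle
s=st()
S=cap('scene','s9.png')
S0=pickle.load(open('c0.pkl','rb'))['scene'];S7=pickle.load(open('c7.pkl','rb'))['scene']
def ball(c,box,thr):
    x0,y0,x1,y1=box;im=c['image'][y0:y1,x0:x1].astype(int)
    g=im.mean(2);return g.astype(int)
g=ball(S,(284,144,312,172),0)
for r in g: print(' '.join('%3d'%v for v in r))
R=np.array([[np.cos(-.257),-np.sin(-.257)],[np.sin(-.257),np.cos(-.257)]])
for t in(.6,.8,.9,1.0):
    a=t-.5;b=np.array([.5645,.0955])+R@[.03+.05*np.sin(a),-.18];print(t,proj(S,[*b,.04+.05*np.cos(a)])[0].round(1))
# changes in rest of scene (tools, canister) vs start
D=np.abs(S['image'].astype(int)-S0['image']).sum(2)
for n,b in(('level',(228,134,306,160)),('pliers',(215,180,262,222)),('gauge',(240,278,330,315)),('block',(305,320,362,362)),('canister',(370,214,397,250)),('green',(390,268,422,306)),('orange',(397,160,428,193))):
    print(n,(D[b[1]:b[3],b[0]:b[2]]>60).mean().round(3))
D7=np.abs(S['image'].astype(int)-S7['image']).sum(2)
print('knob region vs after drop',(D7[160:195,355:380]>60).mean())
E
```

```text
t 23.95 pos [ 0.4309 -0.2168  0.1532] z [ 0.004 -0.005 -1.   ] y [-0.252 -0.968  0.004] jawang -1.826 F [ 0.3 -0.3  0.2] gap -0.0003 q [-0.7   0.16  1.75 -0.    1.22  1.13]
 65  61  58  54  51  48  52  48  53  53  55  51  61  52  57  57  55  54  60  78 113 106 105 100  96 106 104 102
 54  57  54  57  56  60  56  59  54  62  56  54  54  55  57  58  57  55  54  76 109 112 109 106 103 101 105 104
 56  57  56  57  58  56  53  57  43  62  58  55  59  57  58  60  56  52  58  77 103 108 109 108 103 100 102 107
 56  56  58  56  46  45  47  47  45  47  52  58  58  52  55  55  56  57  53  76 107 105 108 110 109 101 102 103
 54  58  58  55  44  44  45  44  47  46  45  50  55  54  55  59  55  55  55  75 113 104 105 112 109 110 101  99
 56  57  52  51  47  46  46  48  45  46  52  53  55  56  55  55  54  56  55  71 113 106 107 106 111 107 106 101
 52  54  53  56  53  46  45  48  44  53  54  57  50  51  50  51  55  51  56  77 115 109 105 102 108 110 108 107
 52  55  53  57  54  38  50  53  41  53  54  62  89  95  73  65  62  66  69 101 118 112 109 105 103 109 111 112
 52  59  65  58  64  66  86  99
[... 1694 characters left out ...]
49 241 241 240 240 241 246 251  13  37  38  53  78  81 148 168 195
 48  57  54  51  53  51  69 128 132  81 124 245 242 240 240 241 241 243 247  98  79 149 168 199 203 251 248 247
 49  52  54  53  49  52  62 102 129 105  92 224 245 241 239 241 240 241 244 221 200 251 249 246 246 244 243 244
 50  73  50  52  51  53  50  84 131 128  86 186 249 242 241 240 240 240 242 243 244 244 243 244 244 241 239 241
 72 117  69  49  53  52  49  67 127 128  93 117 244 243 240 240 240 241 241 243 243 241 240 241 238 226 181 164
0.6 [302.4 155. ]
0.8 [298.8 156.4]
0.9 [297.1 157.3]
1.0 [295.4 158.2]
level 0.04
pliers 0.021
gauge 0.001
block 0.0
canister 0.005
green 0.0
orange 0.029
knob region vs after drop 0.0
```

{"method": "drive_tool", "body": {"targets": [[[0.3,0.8,0],[0,0,0]],[[0.34,0.83,0],[0,0,0]],[[0.34,0.83,0],[0,0,0]],[[0.34,0.83,0],[0,0,0]],[[0.34,0.83,0],[0,0,0]],[[0.34,0.83,0],[0,0,0]],[[0.34,0.83,0],[0,0,0]],[[0,0,-0.9],[0,0,0]],[[0,0,-0.9],[0,0,0]],[[0,0,-0.9],[0,0,0]],[[0,0,-0.9],[0,0,0]],[[0,0,-0.85],[0,0,0]]]}}

```text
time_s: 25.0
eef_pos: [0.4879, -0.0664, 0.0396]
tool_rot: [-3.117, 0.394, -0.001]
contact_force: [0.0, 0.2, 0.3]
finger_gap: -0.0001
```

{"method": "drive_tool", "body": {"targets": [[[0.3,-0.08,0],[0,0,0]],[[0.4,-0.1,0],[0,0,0]],[[0.4,-0.1,0],[0,0,0]],[[0.4,-0.1,0],[0,0,0]],[[0.3,-0.08,0],[0,0,0]],[[0.2,-0.05,0],[0,0,0]],[[0,0,0],[0,0,0]],[[0,0,0],[0,0,0]]]}}

```text
time_s: 25.67
eef_pos: [0.5386, -0.0805, 0.041]
tool_rot: [3.116, -0.396, 0.001]
contact_force: [-0.2, -0.1, 0.1]
finger_gap: -0.0002
```

{"method": "drive_tool", "body": {"targets": [[[0.1,-0.03,0],[0,0,0]],[[0,0,0],[0,0,0]]]}}

```text
time_s: 25.83
eef_pos: [0.5407, -0.0812, 0.0408]
tool_rot: [3.117, -0.396, 0.0]
contact_force: [-0.4, -0.8, 0.1]
finger_gap: -0.0002
```

{"method": "drive_tool", "body": {"targets": [[[0.1,-0.03,0],[0,0,0]],[[0,0,0],[0,0,0]]]}}

```text
time_s: 26.0
eef_pos: [0.5434, -0.082, 0.0407]
tool_rot: [3.116, -0.396, 0.001]
contact_force: [-0.4, 0.2, 1.0]
finger_gap: 0.0004
```

{"method": "drive_tool", "body": {"targets": [[[0.1,-0.03,0],[0,0,0]],[[0,0,0],[0,0,0]]]}}

```text
time_s: 26.17
eef_pos: [0.5461, -0.0828, 0.0407]
tool_rot: [3.116, -0.396, 0.001]
contact_force: [-0.4, 0.3, 0.5]
finger_gap: -0.0001
```

{"method": "drive_tool", "body": {"targets": [[[0.1,-0.03,0],[0,0,0]],[[0,0,0],[0,0,0]]]}}

```text
time_s: 26.33
eef_pos: [0.5468, -0.0829, 0.0403]
tool_rot: [-3.116, 0.395, 0.005]
contact_force: [-4.7, 0.3, 3.2]
finger_gap: -0.0002
```

{"method": "drive_tool", "body": {"targets": [[[0.12,-0.03,0],[0,0,0]],[[0.08,-0.02,0],[0,0,0]],[[0,0,0],[0,0,0]]]}}

```text
time_s: 26.58
eef_pos: [0.5475, -0.0825, 0.0397]
tool_rot: [-3.114, 0.395, 0.018]
contact_force: [-15.9, 3.5, 10.7]
finger_gap: 0.0
```

{"method": "drive_tool", "body": {"targets": [[[-0.3,0.08,0],[0,0,0]],[[-0.7,0.18,0],[0,0,0]],[[-0.9,0.2,0],[0,0,0]],[[-0.9,0.2,0.3],[0,0,0]],[[-0.8,-0.3,0.9],[0,0,0]],[[-0.8,-0.8,0.9],[0,0,0]],[[-0.5,-0.9,0.9],[0,0,0]],[[0,-0.9,0.9],[0,0,0]],[[0,-0.9,0.9],[0,0,0]],[[0,-0.9,0],[0,0,0]],[[0,0,0],[0,0,0]],[[0,0,0],[0,0,0]]]}}

```text
time_s: 27.58
eef_pos: [0.431, -0.1868, 0.1609]
tool_rot: [3.116, -0.399, 0.002]
contact_force: [0.0, 1.4, 0.0]
finger_gap: -0.0001
```

```bash
python3 - <<'E'
from h import *
import pickle
s=st()
S=cap('scene','s10.png');S9=cv2.imread('pics/s9.png')[:,:,::-1]
S0=pickle.load(open('c0.pkl','rb'))['scene'];S7=pickle.load(open('c7.pkl','rb'))['scene'];S4=pickle.load(open('c4.pkl','rb'))['scene']
D=lambda a,b,x:(np.abs(a.astype(int)-b)[x[1]:x[3],x[0]:x[2]].sum(2)>60).mean().round(3)
print('ball s9->s10',D(S['image'],S9,(284,144,312,172)))
print('knob vs drop',D(S['image'],S7['image'],(355,160,380,195)))
print('tin vs placed',D(S['image'],S4['image'],(326,92,350,130)))
print('canister vs start',D(S['image'],S0['image'],(372,216,397,246)))
E
```

```text
t 27.58 pos [ 0.431  -0.1868  0.1609] z [ 0.001 -0.001 -1.   ] y [-0.252 -0.968  0.   ] jawang -1.826 F [0.  1.4 0. ] gap -0.0001 q [-0.65  0.14  1.77  0.    1.24  1.18]
ball s9->s10 0.0
knob vs drop 0.0
tin vs placed 0.035
canister vs start 0.0
```

Ball did not move under a second firm push, so it is at its end stop. The knob and canister are unchanged, and the tin is as placed (only a shadow difference). Handing in.

```bash
python3 -c "from h import *;print(bot.hand_in())"
```

```text
the job is handed in; nothing more can be done
None
```

I did the job in the order asked and handed it in at about 27.6 s of the 61 s allowed; no verdict was reported.

- **Tin:** The gauge lies about 37° to the fan's left, so the arm had to swing towards the oil tin. I stood the tin upright on the open bench near (0.36, -0.20), well clear of the arm. The canister stayed where it was.
- **Fan:** I lifted the plunger about 18 mm, swung the fan 0.612 rad (35°) to its notch, lowered the plunger and let go. The knob then sat within half a pixel of its fully home position. Resting on the plate would have shown as about 3 pixels.
- **Toggle:** I pushed it over last, until it stopped hard at about 19 N. A second push at ball height, up to about 16 N, did not move it.

Last pictures:
- **Canister, gauge and sanding block:** unchanged from the start.
- **Spirit level and pliers:** 2 to 4% of pixels differed. I put that down to shadows but did not check it further.
- **Tin:** 3.5% of pixels differed from just after it was placed, also put down to shadow.

What disagreed:
- **Tool height:** The fingertips were about 39.5 mm higher than the reported position. I found this by lowering them onto the bench, where they pressed with 65 N. That is under the 120 N wrist limit, and it was the fingertips pressing, not the gripper's body.
- **Knob grip:** The gap read 29 mm, where I expected 24 mm (knob) or 32 mm (cap). The lift forces still matched the spring.
- **Toggle travel:** The pictures put it at about 0.9 to 0.95 of full travel, within about one pixel of error. I relied on the hard stop instead.

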